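Test a spare portafilter handle grip on the gauge pin and sort it

ROBOT

A 6-joint arm with a two-finger parallel gripper is mounted at the origin on the work surface. World frame = base frame: x ahead of the robot, y to its left, z up, the work surface at z = 0. Lengths are in m, angles in rad, forces in N, time in s.
With the tool pointing down it reaches from about 0.25 to 0.725 m from the base axis. Payload 9.7 kg.
Tool frame: the origin (TCP) lies at the centre of the arm's flange, where the gripper is bolted on; the fingertips stand 173 mm ahead of it and the grasp point (between the pads) lies robot.pinch_z ahead of it (robot.pinch_z is the distance from the TCP to the grasp point, in m); z points along the fingers, y is the line along which they close (so a half turn about z gives the same grasp; the last joint's range is limited). The gripper opens to 85 mm and grips with 20 to 120 N. Pads are 22 mm wide; open, the fingers measure 114 mm over their backs; the gripper's body (76 mm by 85 mm) begins 54 mm behind the grasp point. The pads swing forward as they close: fully open they stand 13 mm farther back than shut.
Start: joints at [1.276, 0.087, 0.176, 1.66, 0, 1.571], TCP at [0.16, 0.526, 0.405] pointing down, gripper open.
Joint ranges: [-3.13, 3.13], [-0.85, 1.81], [-1.15, 1.24], [-2.2, 2.28], [-1.44, 1.52], [-3.14, 3.14]. Speed limits (rad/s): [2.22, 2.22, 2.57, 3.14, 3.14, 3.14].

INTERFACE

Orientations are given as [roll, pitch, yaw] about the fixed x, y, z axes, in that order (R = Rz(yaw) Ry(pitch) Rx(roll)).
In Python, from cell import robot gives the robot as it stands. The module is installed in compiled form; this text tells all that it offers.
- The arm moves only by the shell command python3 -m creep 'ROWS' [FORCE]. ROWS is a JSON object of lists of equal length, an entry for each row: "claw": the opening, from 0 (shut) to 1 (fully open); "translation": the shift along the tool's x, y, z in cm, a list of three; "yaw": the turn about the tool's z in degrees. In form: {"claw": [claw, ...], "translation": [[x, y, z], ...], "yaw": [yaw, ...]}. A call has 1 to 8 rows; each row shifts and turns the commanded pose from where the row before left it, along the tool's axes as they then stand; what a row does not reach is not made up. A row lasts 1/8 s, in which the tool goes at most 62.5 mm and 10.7 degrees, less where a joint would pass 70% of its speed; a pose out of reach is approached as far as the arm can. A call with a gripper value outside its range is refused whole. The fingers move at their own pace and stop on an object; FORCE is the grip in N (left out, the last holds). Time passes only in rows, so rows that do not move let the fingers close. It gives the time, the measured TCP pose, the force, the opening and the grip force at its end, in the units of the state.
- robot.read_state(): the state, without advancing time (a new reading comes with each control period).
- robot.get_image(name): name is "scene" or "top" or "wrist"; returns the picture (384x512x3 uint8, red, green, blue); there is no depth.
- robot.camera_params(name): a dict with "fovy" (degrees; the focal length in pixels is half the picture's height over the tangent of half this angle, whatever the lens; pixels are square), "cx", "cy" (the principal point, pixels), "rvec" (rotation vector, rad) and "tvec" (3), from world to camera coordinates, as OpenCV has them. Camera axes: x right, y down, z forward; pixel columns grow to the right and rows downward; lengths in m; the calibration is good to about 2 mm. A picture is of the moment at which its call begins: read the wrist's pose just before it. camera_params takes no time and is no camera call; for the wrist camera it gives the pose at the moment of the call.
- robot.finish_job(): hands the job in; it is judged then, once.
Trained networks look in the newest picture that a camera, given by its name, has taken for a name from the list of things; names that differ only in an ending like _2 or _b are one class to them, and where a whole thing is asked for, a point or a joint stands for the part that bears it (a point fixed in the world has none). Each returns a list of dicts, best first, with "confidence" (0 to 1); they miss things now and then, are a little off and sometimes report something else, mostly with a low value. They report only what shows in the picture. A call takes as long as a camera call. They do not tell look-alikes from the thing itself.
- robot.trace(camera, name): "mask" (384x512 bool, what is visible of it) and "extent" ([centre column, centre row, width, height] in pixels, round what is visible of it).
- robot.tip_of(camera, name): "uv" ([column, row] in pixels: a listed point, or the origin of a listed thing).
The state is a dict: "time": time; "qpos": joint angles; "joint_velocities": joint speeds; "effort": joint torques, N m; "position": TCP position; "eef_rot": TCP orientation; "force": force on the tool from outside, world axes, zero at the start; "torque": the same for the moment, N m; "finger_gap": finger opening in m; "grasp_force": force on a finger pad.
Only numpy, scipy, OpenCV 4.12 (cv2) and the standard library are available. Lean on these libraries where they do the work, as an engineer would, in place of code of your own. Each camera call takes 0.05 s, during which the arm holds its last target. There are 200 camera calls.

TASK

Take the handle grip that lies on the red saddle, stand it upright on the round black mat and let go, then take it again from above and slide it down the gauge pin between the clear guards as far as it goes. If it goes fully home on the base plate, stand it upright and centred on top of the brass disc, not overhanging it; if it stops at the pin's shoulder, put it in the red tub. Leave the grip on the white saddle and everything else on the bench where it is.

Things in the scene. Friction and masses are not known exactly. Their poses are not given: they have to be found in the camera images.
- grip_a: One of two handle grips alike outside; either may lie on the red saddle. Black plastic tube, brass band at each end, 34 mm outside (collider: octagon, 34 mm over flats), 80 mm long, about 90 g, bore right through, both ends alike. The bore either clears the whole pin or is too tight for its thick part. Origin: middle of the tube, z along it. Lies along the rack's x.
- grip_b: One of two handle grips alike outside; either may lie on the red saddle. Black plastic tube, brass band at each end, 34 mm outside (collider: octagon, 34 mm over flats), 80 mm long, about 90 g, bore right through, both ends alike. The bore either clears the whole pin or is too tight for its thick part. Origin: middle of the tube, z along it. Lies along the rack's x.
- rack: Fixed wooden board 110 (x) x 250 (y) x 10 mm with two saddles, each a bar 70 mm long (x), 22 mm wide (y), its top 24 mm above the table on a painted patch of its colour, 100 x 70 mm: red at y = -65 mm, white at y = +65 mm in the rack's frame. A grip lies on each, its middle 41 mm up. Origin: middle of the underside. Its place and yaw vary.
- red_saddle (a point): Middle of the top of the red saddle, 24 mm above the table: the grip here is the one to test.
- white_saddle (a point): Middle of the top of the white saddle, 24 mm above the table: the grip here stays.
- mat: Fixed round black rubber mat, 100 mm diameter, 5 mm thick. Origin: middle of the underside.
- gauge: Fixed gauge: dark base plate 90 (x) x 100 (y) x 12 mm, upright stepped steel pin on its middle, two clear walls, 4 mm thick, 70 mm long along y, from 12 to 85 mm high, at x = -38 and +38 mm: fingers have room only along the gauge's y. A grip that fits goes down to the plate (its middle 52 mm over the table); a tight one stops at the shoulder (middle about 93 mm). Origin: under the pin's axis.
- pin_tip (a point): Tip of the gauge pin, 105 mm above the table. The pin: thick lower part 16 mm diameter from 12 to 52 mm over the table, 45 degree shoulder to 55 mm, thin upper part 10 mm diameter to 97 mm, tapered to the tip.
- stand: Fixed stand for good grips: square aluminium plate 90 x 90 x 8 mm with a brass disc, 46 mm diameter and 20 mm high, on its middle; top of the disc 28 mm above the table. Origin: middle of the underside. It may swap places with the tub.
- tub: Fixed red open tub for rejects, outside 130 x 130 x 60 mm, walls and floor 4 mm. Origin: middle of the underside.
- cups_tall: Bystander: stack of red paper cups, 79 mm diameter, 157 mm high. Origin under its middle, as with all bystanders.
- cups_short: Bystander: stack of red paper cups, 79 mm diameter, 121 mm high.
- syrup: Bystander: amber bottle, 66 mm diameter, 240 mm high.
- tin: Bystander: green tin, 72 mm diameter, 110 mm high.
- jug: Bystander: steel jug, 88 mm diameter, 100 mm high, its handle reaching about 80 mm from the axis.
- basket: Bystander: small steel filter basket, 62 mm diameter, 28 mm high.
- tamper: Bystander: aluminium tamper, 58 mm diameter, 94 mm high.
Things that resemble listed ones, but are neither listed nor needed, are in the scene too. Leave any blue or purple look-alike of the gauge alone.

How it is judged:
By the outcome, as a careful person would: the job done as asked, in the order asked, and still so for the second after the job is handed in, with the robot touching nothing.
It also fails if it takes over 61 s, if anything falls off the work surface, if the arm or the gripper's body presses on something with over 40 N, if the wrist force passes 120 N, or if a joint passes its speed limit or range.

## Working session

There is one attempt and no reset: what is moved stays moved. The work goes in short steps, Python scripts to look and compute and a shell command to move; the robot and the scene stay as the last step left them, time stands still between calls to the robot, and variables do not carry over. Pictures are saved under pics/ and viewed, at most 10 in all, crops included, and the job is handed in when it is done.

```bash
mkdir -p pics; cat > h.py <<'E'
import numpy as np,cv2
from cell import robot
def cam(n):
    p=robot.camera_params(n);f=192/np.tan(np.radians(p['fovy'])/2)
    K=np.array([[f,0,p['cx']],[0,f,p['cy']],[0,0,1]]);R=cv2.Rodrigues(np.array(p['rvec'],float))[0]
    return K,R,np.array(p['tvec'],float).ravel()
def ray(n,uv,z):
    K,R,t=cam(n);c=-R.T@t;d=R.T@np.linalg.inv(K)@np.array([uv[0],uv[1],1.]);s=(z-c[2])/d[2];return (c+s*d)
def proj(n,P):
    K,R,t=cam(n);q=K@(R@np.array(P,float)+t);return q[:2]/q[2]
def save(n,fn):
    im=robot.get_image(n);cv2.imwrite('pics/'+fn,im[:,:,::-1]);return im
E
python3 - <<'E'
from h import *
print(robot.pinch_z,robot.read_state())
a=save('top','t0.png');
print(robot.camera_params('top'))
for n,z in [('red_saddle',.024),('white_saddle',.024),('rack',0),('mat',0),('gauge',0),('pin_tip',.105),('stand',0),('tub',0),('grip_a',.041)]:
    for d in robot.tip_of('top',n)[:3]: print(n,np.round(d['uv'],1),round(d['confidence'],2),np.round(ray('top',d['uv'],z),4))
b=save('scene','s0.png')
for n,z in [('pin_tip',.105),('gauge',0),('mat',0),('stand',0)]:
    for d in robot.tip_of('scene',n)[:3]: print(n,np.round(d['uv'],1),round(d['confidence'],2),np.round(ray('scene',d['uv'],z),4))
E
```

```text
0.1547 {'time': 0.0, 'qpos': array([1.27598970e+00, 8.74722330e-02, 1.75108019e-01, 1.65979372e+00,
       2.43774383e-05, 1.57084048e+00]), 'joint_velocities': array([ 2.06340357e-04, -3.20455026e-05,  7.00714663e-04, -5.03768566e-04,
       -2.04733566e-03,  6.21290181e-04]), 'effort': array([ 2.08423662e-03, -5.20382416e+01,  4.64810157e+01,  1.62127521e-02,
        2.07078656e-04,  1.29349894e-05]), 'position': array([0.15980292, 0.5262741 , 0.40396282]), 'eef_rot': array([-3.14023104e+00, -2.43172921e-05,  2.84674183e+00]), 'force': array([-0.18859391, -0.39896988,  1.16589322]), 'torque': array([-0.01013165,  0.09352753, -0.0309576 ]), 'grasp_force': 0.0, 'finger_gap': 0.08533466199266682}
{'fovy': 52.49613477621224, 'cx': 253.33265347046822, 'cy': 188.1711803213535, 'rvec': array([ 2.12495913, -2.09588722,  0.21324429]), 'tvec': array([-0.03207963,  0.55523262,  0.97165764])}
red_saddle [174.8 195.6] 0.84 [0.5391 0.1892 0.024 ]
white_saddle [127.3 203.2] 0.59 [0.5164 0.317  0.024 ]
rack [149.3 204.2] 0.61 [0.5184 0.2637 0.    ]
rack [125.  204.4] 0.56 [0.5169 0.3311 0.    ]
ra
[... 381 characters left out ...]
 0.105 ]
pin_tip [ 95.  272.8] 0.64 [0.332  0.3542 0.105 ]
stand [381.3 194.5] 0.93 [ 0.5544 -0.3801  0.    ]
stand [150.9 204.7] 0.18 [0.517  0.2592 0.    ]
tub [304.8 213.9] 0.83 [ 0.4972 -0.1668  0.    ]
grip_a [122.5 204.6] 0.83 [0.5096 0.3238 0.041 ]
grip_a [175.1 198.5] 0.69 [0.5281 0.1844 0.041 ]
pin_tip [259.5 230.2] 0.96 [0.6629 0.0302 0.105 ]
pin_tip [406.2 172. ] 0.95 [0.338  0.3521 0.105 ]
pin_tip [177.5 136.1] 0.84 [ 0.3213 -0.3438  0.105 ]
gauge [399.2 200.1] 0.91 [0.3312 0.3536 0.    ]
gauge [184.5 163. ] 0.59 [ 0.317  -0.3374  0.    ]
gauge [257.9 261. ] 0.58 [0.665  0.0244 0.    ]
mat [273.8 205.4] 0.78 [0.4499 0.0076 0.    ]
stand [136.8 204. ] 0.7 [ 0.5492 -0.3819  0.    ]
```

View pics/t0.png

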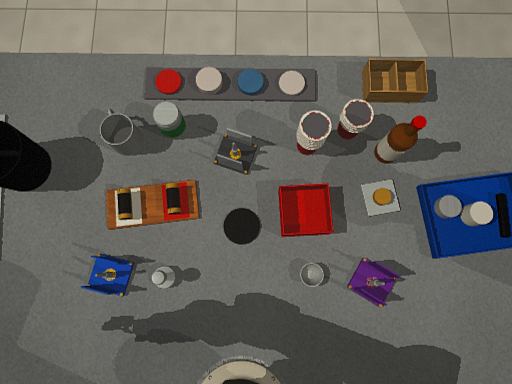

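View pics/s0.png

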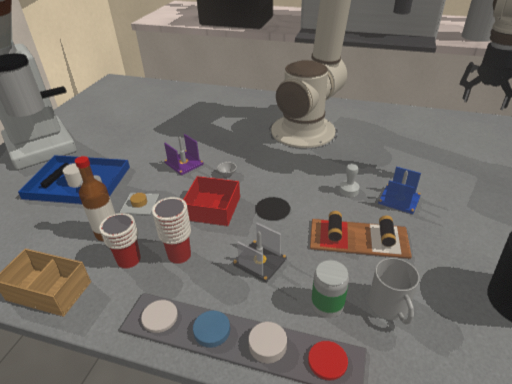

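The top view shows the dark (true) gauge at px (236,152), the mat at (242,226), the rack at (152,203) with its red saddle at (175,200), the tub at (305,210) and the stand at (381,196). The blue (110,275) and purple (373,282) gauges are decoys. The scene view agrees: dark gauge (260,260), mat (273,208).

```bash
python3 - <<'E'
from h import *
robot.get_image('top')
def quad(n,z,near):
    for d in robot.trace('top',n):
        e=d['extent']
        if np.hypot(e[0]-near[0],e[1]-near[1])<25:
            m=d['mask'].astype(np.uint8);c=max(cv2.findContours(m,0,2)[0],key=cv2.contourArea)
            b=cv2.boxPoints(cv2.minAreaRect(c));w=np.array([ray('top',p,z)[:2] for p in b])
            M=cv2.moments(c);g=ray('top',(M['m10']/M['m00'],M['m01']/M['m00']),z)[:2]
            ed=w-np.roll(w,1,0);print(n,round(d['confidence'],2),'cen',g.round(4),w.mean(0).round(4),'len',np.hypot(*ed.T).round(3),'ang',np.degrees(np.arctan2(ed[:,1],ed[:,0])).round(1))
quad('rack',.01,(152,204));quad('stand',.008,(381,196));quad('tub',.06,(305,210));quad('mat',.005,(242,226))
quad('grip_a',.041,(175,200));quad('grip_a',.041,(123,205));quad('gauge',.012,(236,152))
K,R,t=cam('wrist');s=robot.read_state();c=-R.T@t
from scipy.spatial.transform import Rotation as Ro
T=Ro.from_euler('xyz',s['eef_rot']).as_matrix()
print('cam in tool',T.T@(c-s['position']),(T.T@R.T).round(3),K[0,0],K[:2,2])
E
```

```text
rack 0.93 cen [0.5129 0.2491] [0.5168 0.2545] len [0.11  0.255 0.111 0.249] ang [  12.2  -81.9 -170.5   98. ]
stand 0.8 cen [ 0.5449 -0.3744] [ 0.5446 -0.374 ] len [0.093 0.092 0.094 0.09 ] ang [  10.2  -76.3 -170.8  103.5]
tub 0.91 cen [ 0.4984 -0.1596] [ 0.4997 -0.1605] len [0.134 0.137 0.134 0.133] ang [   3.5  -85.7 -178.1   94.2]
mat 0.66 cen [0.4609 0.0074] [0.4618 0.0078] len [0.095 0.097 0.096 0.096] ang [  64.5  -25.  -116.   154.1]
grip_a 0.6 cen [0.5279 0.1897] [0.5283 0.1901] len [0.086 0.034 0.086 0.033] ang [   8.7  -83.6 -171.6   96.3]
grip_a 0.64 cen [0.5117 0.3193] [0.5117 0.3192] len [0.078 0.036 0.077 0.035] ang [   8.   -86.  -172.4   94. ]
gauge 0.58 cen [0.6693 0.0266] [0.6707 0.0253] len [0.102 0.115 0.104 0.114] ang [  69.2  -18.5 -111.3  160.5]
cam in tool [0.08247084 0.00071624 0.02956049] [[-0.001 -0.947 -0.321]
 [ 1.    -0.001  0.001]
 [-0.001 -0.321  0.947]] 328.59112345063454 [256.23967288 191.15213   ]
```

```bash
cat >> h.py <<'E'
def go(x,y,z=None,yaw=None):
    s=robot.read_state();p=s['position'];w=s['eef_rot'][2]
    d=np.array([x-p[0],y-p[1]]);z=p[2] if z is None else z
    o='t %.2f pos %s yaw %.1f | tool cm x %.2f y %.2f z %.2f'%(s['time'],p.round(4),np.degrees(w),100*(d@[np.cos(w),np.sin(w)]),100*(d@[np.sin(w),-np.cos(w)]),100*(p[2]-z))
    if yaw is not None: o+=' turn %.1f'%(-((yaw-np.degrees(w)+90)%180-90))
    print(o)
E
python3 -m creep '{"claw":[1,1,1,1,1,1,1,1],"translation":[[-5.6,-2.7,0.4],[-5.6,-2.7,0.4],[-5.6,-2.7,0.4],[-5.6,-2.7,0.4],[-5.6,-2.7,0.4],[-5.6,-2.7,0.4],[-5.6,-2.7,0.4],[-5.6,-2.7,0.4]],"yaw":[0,0,0,0,0,0,0,0]}'
python3 -m creep '{"claw":[1,1,1,1],"translation":[[0,0,0],[0,0,0],[0,0,0],[0,0,0]],"yaw":[-8.5,-8.5,-8.5,0]}'
python3 - <<'E'
from h import *
go(.528,.19,.37,188.5)
save('wrist','w1.png')
def P(n,z):
  for d in robot.trace('wrist',n)[:3]:
    m=d['mask'].astype(np.uint8);c=max(cv2.findContours(m,0,2)[0],key=cv2.contourArea)
    w=np.array([ray('wrist',p,z)[:2] for p in cv2.boxPoints(cv2.minAreaRect(c))]);ed=w-np.roll(w,1,0)
    print(n,round(d['confidence'],2),np.round(d['extent']),w.mean(0).round(4),'len',np.hypot(*ed.T).round(3),'ang',np.degrees(np.arctan2(ed[:,1],ed[:,0])).round(1))
P('grip_a',.045);P('rack',.01)
for d in robot.tip_of('wrist','red_saddle')[:2]: print(d['uv'],d['confidence'],ray('wrist',d['uv'],.024))
E
```

```text
time: 2.15
position: [0.527, 0.1877, 0.3728]
eef_rot: [3.141, 0.001, 2.847]
force: [0.6, 2.1, -0.8]
finger_gap: 0.0854
grasp_force: 0.0
time: 2.65
position: [0.5258, 0.1894, 0.3726]
eef_rot: [-3.142, -0.0, -2.992]
force: [-0.3, 0.2, -0.4]
finger_gap: 0.0856
grasp_force: 0.0
t 2.65 pos [0.5258 0.1894 0.3726] yaw -171.5 | tool cm x -0.23 y 0.03 z 0.26 turn 0.0
grip_a 0.94 [260. 176.  37.  91.] [0.5304 0.1937] len [0.087 0.032 0.087 0.036] ang [-172.5   98.4    9.6  -81.6]
grip_a 0.72 [396. 179.  48.  89.] [0.5143 0.3207] len [0.041 0.087 0.037 0.088] ang [ -91.  -173.5   89.8    8.8]
rack 0.69 [324. 164. 251. 108.] [0.5185 0.26  ] len [0.276 0.112 0.249 0.114] ang [ -82.5 -175.7   97.6   18.3]
```

View pics/w1.png

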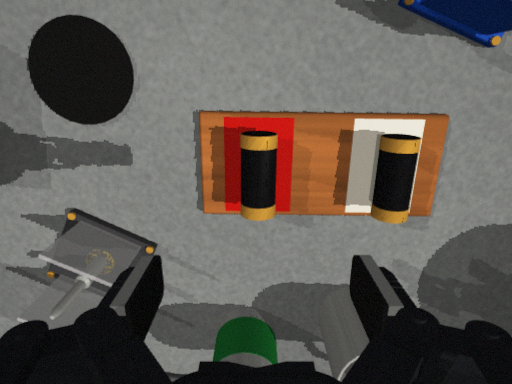

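The view shows the red-saddle grip upright in the picture, px (259,133) to (258,218), so the yaw is aligned. I'll grasp its far end at low force so it can hang down.

```bash

python3 -m creep '{"claw":[1,1,1,1,1,1,1],"translation":[[-1,0.1,3],[-1,0,4],[-1,0,4],[0,0,3],[0,0,2],[0,0,1.8],[0,0,0]],"yaw":[0,0,0,0,0,0,0]}' 20
python3 - <<'E'
from h import *
go(.555,.195,.195,188.5);save('wrist','w2.png')
E
python3 -m creep '{"claw":[0,0,0,0,0,0],"translation":[[0,0,0],[0,0,0],[0,0,0],[0,0,0],[0,0,0],[0,0,0]],"yaw":[0,0,0,0,0,0]}' 20
python3 -m creep '{"claw":[0,0,0,0,0,0],"translation":[[0,0,-2],[0,0,-3],[0,0,-4],[0,0,-4],[0,0,0],[0,0,0]],"yaw":[0,0,0,0,0,0]}' 20
python3 - <<'E'
from h import *
import cv2
a=save('wrist','w3.png');b=cv2.imread('pics/w2.png');cv2.imwrite('pics/w23.png',cv2.resize(np.hstack([b,a[:,:,::-1]]),(800,300)))
E
```

```text
time: 3.72
position: [0.5548, 0.1948, 0.1934]
eef_rot: [-3.141, -0.002, -2.992]
force: [0.1, 0.0, 0.3]
finger_gap: 0.0858
grasp_force: 0.0
t 3.73 pos [0.5548 0.1948 0.1934] yaw -171.4 | tool cm x -0.03 y 0.02 z -0.16 turn 0.1
time: 4.53
position: [0.5554, 0.195, 0.1953]
eef_rot: [3.141, 0.001, -2.991]
force: [-0.8, 0.2, 5.1]
finger_gap: 0.0319
grasp_force: 21.9
time: 5.28
position: [0.5552, 0.1949, 0.3237]
eef_rot: [-3.141, -0.001, -2.991]
force: [0.3, 0.3, -1.7]
finger_gap: 0.0323
grasp_force: 21.3
```

View pics/w23.png

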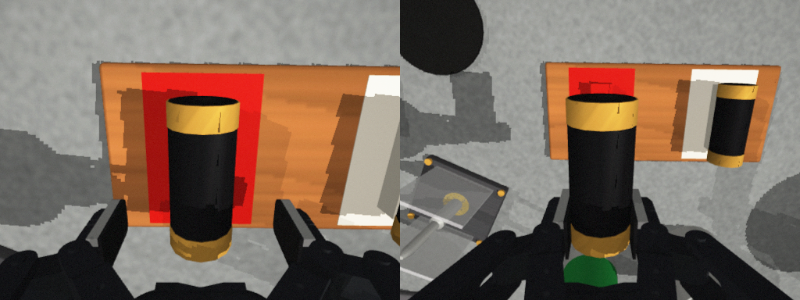

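The grip is held level at 20 N and doesn't swing. I'll test easing the claw just above the saddle, where a drop does no harm.

```bash

python3 -m creep '{"claw":[0,0,0,0,0],"translation":[[0,0,4],[0,0,4],[0,0,3],[0,0,1.2],[0,0,0]],"yaw":[0,0,0,0,0]}' 20
python3 -m creep '{"claw":[0.34,0.34],"translation":[[0,0,0],[0,0,0]],"yaw":[0,0]}' 20
python3 -m creep '{"claw":[0.36,0.36],"translation":[[0,0,0],[0,0,0]],"yaw":[0,0]}' 20
python3 -m creep '{"claw":[0.37,0.37],"translation":[[0,0,0],[0,0,0]],"yaw":[0,0]}' 20
```

```text
time: 5.95
position: [0.5549, 0.1948, 0.2018]
eef_rot: [-3.141, -0.002, -2.991]
force: [-0.1, 0.6, 0.6]
finger_gap: 0.0324
grasp_force: 21.3
time: 6.2
position: [0.5556, 0.195, 0.204]
eef_rot: [3.141, 0.002, -2.991]
force: [0.6, 0.2, -0.7]
finger_gap: 0.0323
grasp_force: 21.3
time: 6.45
position: [0.5553, 0.1949, 0.203]
eef_rot: [3.141, 0.001, -2.991]
force: [0.2, 0.2, -0.8]
finger_gap: 0.0318
grasp_force: 21.3
time: 6.7
position: [0.5552, 0.1949, 0.2027]
eef_rot: [3.142, -0.0, -2.991]
force: [0.3, -0.2, -2.0]
finger_gap: 0.0324
grasp_force: 21.3
```

```bash

for c in 1; do :; done
python3 -m creep '{"claw":[0.38,0.38],"translation":[[0,0,0],[0,0,0]],"yaw":[0,0]}' 20
python3 -m creep '{"claw":[0.385,0.385],"translation":[[0,0,0],[0,0,0]],"yaw":[0,0]}' 20
python3 -m creep '{"claw":[0.39,0.39],"translation":[[0,0,0],[0,0,0]],"yaw":[0,0]}' 20
```

```text
time: 6.95
position: [0.5552, 0.1949, 0.2026]
eef_rot: [-3.142, -0.0, -2.991]
force: [-1.0, -0.8, -0.5]
finger_gap: 0.0323
grasp_force: 9.9
time: 7.2
position: [0.5553, 0.1949, 0.2028]
eef_rot: [3.142, 0.0, -2.991]
force: [0.7, -0.1, -0.0]
finger_gap: 0.033
grasp_force: 0.0
time: 7.45
position: [0.5552, 0.1949, 0.2027]
eef_rot: [3.142, 0.0, -2.991]
force: [-0.0, 0.3, -0.7]
finger_gap: 0.0331
grasp_force: 0.0
```

Grip force tapers with the claw command: 9.9 N at 0.38. I'll regrip nearer the end, carry it over the mat and ease it there.

```bash

python3 -m creep '{"claw":[0.6,0.6,0.6,0,0,0,0],"translation":[[0,0,0],[-0.5,0,0.4],[0,0,0.4],[0,0,0],[0,0,0],[0,0,0],[0,0,0]],"yaw":[0,0,0,0,0,0,0]}' 20
python3 -m creep '{"claw":[0,0,0,0,0],"translation":[[0,0,-3],[0,0,-4],[0,0,-3],[0,0,0],[0,0,0]],"yaw":[0,0,0,0,0]}' 20
python3 - <<'E'
from h import *
go(.4615,.0076,.245)
a=save('wrist','w4.png')
E
```

```text
time: 8.32
position: [0.5602, 0.1957, 0.1947]
eef_rot: [-3.142, 0.0, -2.991]
force: [0.4, -0.3, -1.0]
finger_gap: 0.0323
grasp_force: 23.2
time: 8.95
position: [0.56, 0.1956, 0.2937]
eef_rot: [-3.141, -0.001, -2.991]
force: [0.5, -0.3, -1.8]
finger_gap: 0.0324
grasp_force: 23.2
t 8.95 pos [0.56   0.1956 0.2937] yaw -171.4 | tool cm x 12.56 y -17.11 z 4.87
```

View pics/w4.png

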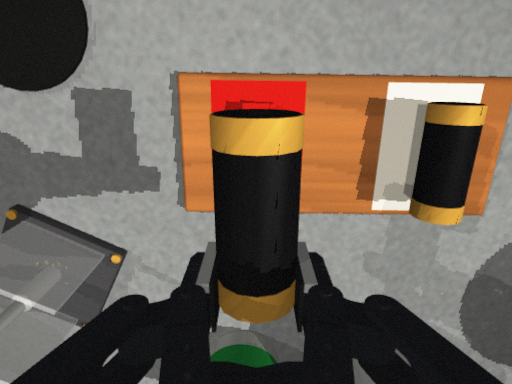

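The grip is held near its far end: band at px (257,297), free end at (257,120). I'll carry it to the mat and ease the claw.

```bash

python3 -m creep '{"claw":[0,0,0,0,0,0],"translation":[[2.5,-3.4,0.5],[2.5,-3.4,0.5],[2.5,-3.4,0.5],[2.5,-3.4,1],[2.5,-3.5,1.2],[0,0,0]],"yaw":[0,0,0,0,0,0]}' 20
python3 -m creep '{"claw":[0.38,0.38,0.38],"translation":[[0,0,0],[0,0,0],[0,0,0]],"yaw":[0,0,0]}' 20
python3 -m creep '{"claw":[0.382,0.382,0.382],"translation":[[0,0,0],[0,0,0],[0,0,0]],"yaw":[0,0,0]}' 20
python3 - <<'E'
from h import *
go(.4615,.0076,.245)
a=save('wrist','w5.png')
E
```

```text
time: 9.75
position: [0.4606, 0.0061, 0.2557]
eef_rot: [3.141, -0.003, -2.994]
force: [0.4, 0.4, -0.9]
finger_gap: 0.0321
grasp_force: 23.2
time: 10.12
position: [0.4625, 0.0085, 0.2577]
eef_rot: [3.142, -0.0, -2.99]
force: [-0.1, -0.1, 0.5]
finger_gap: 0.0324
grasp_force: 6.9
time: 10.5
position: [0.4622, 0.008, 0.2577]
eef_rot: [3.142, -0.0, -2.991]
force: [0.5, 0.3, -0.4]
finger_gap: 0.0325
grasp_force: 0.3
t 10.50 pos [0.4622 0.008  0.2577] yaw -171.4 | tool cm x 0.08 y -0.02 z 1.27
```

View pics/w5.png

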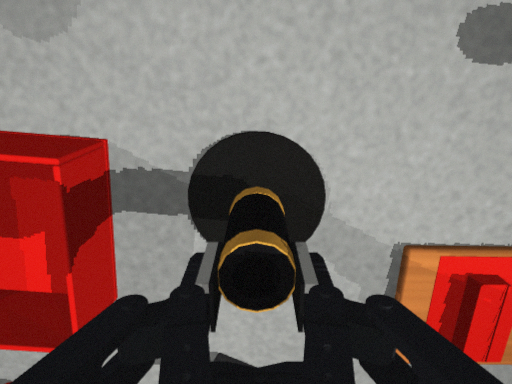

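It now hangs nearly upright: upper end at px (257,272), lower band at (257,190). I'll firm the grip and check the tilt.

```bash

python3 -m creep '{"claw":[0.37,0.37],"translation":[[0,0,0],[0,0,0]],"yaw":[0,0]}' 20
python3 - <<'E'
from h import *
go(.4615,.0076,.245)
a=save('wrist','w6.png');s=robot.read_state()['position']
# outer rim of a vertical tube, radius 17 mm, at top/bottom
for z in (.111,.031):
    t=np.linspace(0,2*np.pi,60);q=np.array([proj('wrist',[s[0]+.017*np.cos(i),s[1]+.017*np.sin(i),z]) for i in t])
    print(z,q.min(0).round(),q.max(0).round())
for d in robot.trace('wrist','grip_a')[:2]: print(d['confidence'],d['extent'])
b=a[130:330,150:360,::-1].copy();cv2.imwrite('pics/w6c.png',cv2.resize(b,None,fx=2.5,fy=2.5))
E
```

```text
time: 10.8
position: [0.4622, 0.0078, 0.2577]
eef_rot: [3.142, -0.0, -2.991]
force: [-0.4, 0.2, 0.0]
finger_gap: 0.032
grasp_force: 18.6
t 10.80 pos [0.4622 0.0078 0.2577] yaw -171.4 | tool cm x 0.07 y -0.01 z 1.27
0.111 [214. 251.] [295. 321.]
0.031 [229. 189.] [281. 237.]
0.89 [258.1, 242.1, 68.7, 111.1]
```

View pics/w6c.png

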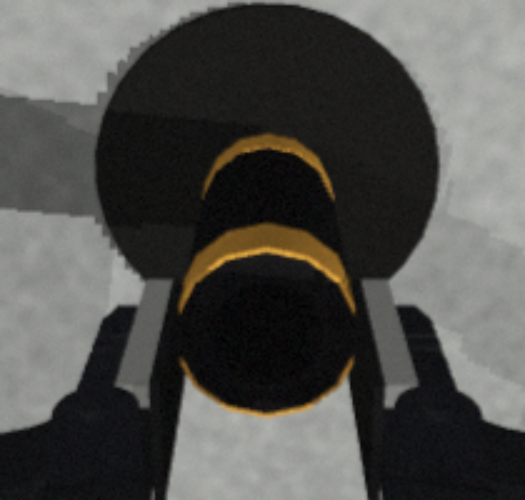

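```bash

python3 - <<'E'
from h import *
s=robot.read_state()['position']
def rim(c,z):
    t=np.linspace(0,2*np.pi,90);q=np.array([proj('wrist',[c[0]+.017*np.cos(i),c[1]+.017*np.sin(i),z]) for i in t]);return np.r_[q.min(0),q.max(0)]
from scipy.optimize import least_squares
r=least_squares(lambda p:rim(p[:2],p[2])-[221.5,229,292.5,295],[s[0],s[1],.1]);print('top',r.x.round(4),r.fun.round(1),s)
for z in(.005,.012,.02): print(z,rim(r.x[:2],z).round(),rim(s[:2],z).round())
E
```

```text
top [0.4609 0.0088 0.0936] [-0.9  1.   0.9 -1.1] [0.46215178 0.00784083 0.25768972]
0.005 [233. 176. 280. 220.] [232. 177. 279. 221.]
0.012 [232. 178. 281. 224.] [231. 180. 279. 225.]
0.02 [232. 182. 282. 229.] [230. 183. 280. 230.]
```

The fit puts the tube's top at z about 0.094 on the tool axis, so it is nearly vertical with its bottom about 9 mm above the mat. Lower, release, then regrip from above.

```bash

python3 -m creep '{"claw":[0.37,0.37,0.37,0.37],"translation":[[0,0,0.4],[0,0,0.3],[0,0,0.2],[0,0,0]],"yaw":[0,0,0,0]}' 20
python3 -m creep '{"claw":[0.5,0.7,1,1,1],"translation":[[0,0,0],[0,0,0],[0,0,0],[0,0,0],[0,0,0]],"yaw":[0,0,0,0,0]}' 20
python3 - <<'E'
from h import *
go(.4615,.0076,.218)
a=save('wrist','w7.png')
for d in robot.trace('wrist','grip_a')[:2]: print(d['confidence'],d['extent'])
E
```

```text
time: 11.4
position: [0.4621, 0.0079, 0.2484]
eef_rot: [3.142, -0.0, -2.991]
force: [0.6, 0.3, -1.2]
finger_gap: 0.0323
grasp_force: 18.6
time: 12.02
position: [0.4622, 0.0079, 0.2487]
eef_rot: [3.142, 0.0, -2.991]
force: [-0.1, 0.6, -0.5]
finger_gap: 0.0859
grasp_force: 0.0
t 12.03 pos [0.4622 0.0079 0.2487] yaw -171.4 | tool cm x 0.07 y -0.02 z 3.07
0.67 [256.8, 239.4, 73.6, 115.9]
```

View pics/w7.png

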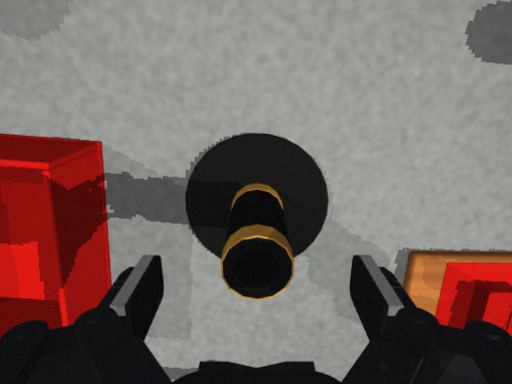

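The grip stands free and upright on the mat: top rim centred at px (257,268), mat at (257,198). Next I regrip it from above and go to look at the gauge with it held.

```bash

python3 -m creep '{"claw":[1,1,0,0,0,0,0],"translation":[[0.05,0,2],[0,0,1.1],[0,0,0],[0,0,0],[0,0,0],[0,0,0],[0,0,0]],"yaw":[0,0,0,0,0,0,0]}' 40
python3 -m creep '{"claw":[0,0,0,0,0,0,0],"translation":[[0,0,-2],[0,0,-5],[-3,-1,-5],[-4,-2,-4],[-4,-2,0],[0,0,0],[0,0,0]],"yaw":[0,0,0,0,0,0,0]}' 40
python3 - <<'E'
from h import *
go(.665,.027)
a=save('wrist','w8.png')
for n,z in (('pin_tip',.105),('gauge',0)):
  for d in robot.tip_of('wrist',n)[:2]: print(n,d['confidence'],d['uv'],ray('wrist',d['uv'],z))
for d in robot.trace('wrist','gauge')[:2]: print(d['confidence'],d['extent'])
E
```

```text
time: 13.0
position: [0.4619, 0.0078, 0.2184]
eef_rot: [-3.141, 0.001, -2.991]
force: [0.3, 0.3, 5.3]
finger_gap: 0.0325
grasp_force: 40.1
time: 13.88
position: [0.5777, -0.0252, 0.3769]
eef_rot: [3.141, -0.002, -2.991]
force: [-0.6, 0.9, -1.6]
finger_gap: 0.032
grasp_force: 39.9
t 13.88 pos [ 0.5777 -0.0252  0.3769] yaw -171.4 | tool cm x -9.41 y 3.85 z 0.00
pin_tip 0.66 [291.7, 238.5] [0.61355734 0.01094117 0.105     ]
gauge 0.94 [292.4, 241.1] [0.6678824  0.03300726 0.        ]
0.56 [311.9, 230.3, 88.9, 78.3]
```

View pics/w8.png

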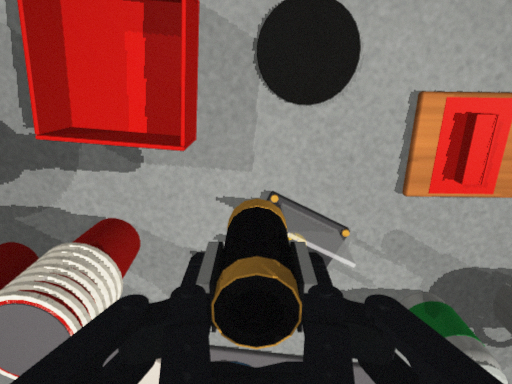

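The held tube hides the pin, with the plate's edge showing at px (275,198) to (346,233), which gives a gauge yaw of about -17.5°. I'll turn to that yaw and shift sideways for a clear view.

```bash

python3 -m creep '{"claw":[0,0,0,0,0,0,0],"translation":[[0,0,0],[0,0,0],[0,0,0],[-4.3,-0.7,-1],[-4.3,-0.7,-1],[0,0,0],[0,0,0]],"yaw":[8.7,8.7,8.7,0,0,0,0]}' 40
python3 - <<'E'
from h import *
go(.665,.027)
a=save('wrist','w9.png')
for n,z in (('pin_tip',.105),('gauge',0)):
  for d in robot.tip_of('wrist',n)[:2]: print(n,d['confidence'],d['uv'],ray('wrist',d['uv'],z))
for d in robot.trace('wrist','gauge')[:2]: print(d['confidence'],d['extent'])
E
```

```text
time: 14.95
position: [0.6553, -0.0642, 0.3977]
eef_rot: [3.142, -0.0, 2.836]
force: [-0.8, 0.9, -0.8]
finger_gap: 0.0322
grasp_force: 40.0
t 14.95 pos [ 0.6553 -0.0642  0.3977] yaw 162.5 | tool cm x 1.81 y 8.99 z 0.00
pin_tip 0.63 [370.3, 164.2] [0.66768413 0.0318655  0.105     ]
gauge 0.69 [337.7, 138.0] [0.66326091 0.03079223 0.        ]
0.58 [352.0, 150.1, 116.6, 102.2]
```

View pics/w9.png

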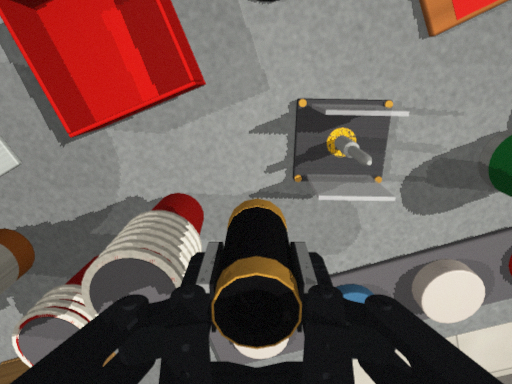

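The gauge is now clear: pin tip at px (370,160), ring at (342,143), walls horizontal in the picture, so the yaw is right.

```bash

python3 - <<'E'
from h import *
from scipy.optimize import least_squares
im=cv2.imread('pics/w9.png');hsv=cv2.cvtColor(im,cv2.COLOR_BGR2HSV)
gold=cv2.inRange(hsv,(15,120,60),(32,255,255))
n,l,st,ce=cv2.connectedComponentsWithStats(gold)
for i in range(1,n):
    if st[i,4]>15: print(st[i],ce[i].round(1))
W=lambda u,v,z:ray('wrist',(u,v),z)[:2]
b=np.array([W(302.5,103,.013),W(389,104,.013),W(379.5,180.5,.013),W(297.5,179,.013)])
print('bolts',b.round(4),b.mean(0).round(4))
print('walls',[W(*p,.085).round(4) for p in((326,112.5),(409,113.5),(320,198),(394,198.5))])
print('ring',W(342,142.5,.012).round(4),'tip',W(370,160.5,.104).round(4))
s=robot.read_state()['position']
c=im[130:185,320:390];cv2.imwrite('pics/w9c.png',cv2.resize(np.hstack([c]),None,fx=8,fy=8,interpolation=0))
d=im[195:355,200:312];cv2.imwrite('pics/w9d.png',cv2.resize(d,None,fx=3.6,fy=3.6,interpolation=0))
a=cv2.imread('pics/w9c.png');e=cv2.imread('pics/w9d.png');h=576
cv2.imwrite('pics/w9e.png',np.hstack([cv2.resize(e,(403,576)),np.vstack([cv2.resize(a,(392,308)),np.zeros((268,392,3),np.uint8)])]))
E
```

```text
[298  99   9   8  60] [302.  102.5]
[384 100   9   8  52] [388.4 103.4]
[326 127  31  30 406] [338.7 139.4]
[294 175   8   7  45] [297.6 177.9]
[375 176   7   7  35] [378.1 178.8]
[228 199  59  29 460] [257.4 208.3]
[ 211  256   91   93 1884] [256.2 281.4]
[103 353  13  14  56] [108.7 358.6]
[  0 358  30  26 510] [ 11.4 370.3]
bolts [[ 0.6133  0.0014]
 [ 0.6416  0.0877]
 [ 0.7216  0.0627]
 [ 0.692  -0.0254]] [0.6671 0.0316]
walls [array([0.6193, 0.0102]), array([0.6412, 0.077 ]), array([ 0.6924, -0.0131]), array([0.7134, 0.0517])]
ring [0.6668 0.0319] tip [0.6651 0.0325]
```

View pics/w9e.png

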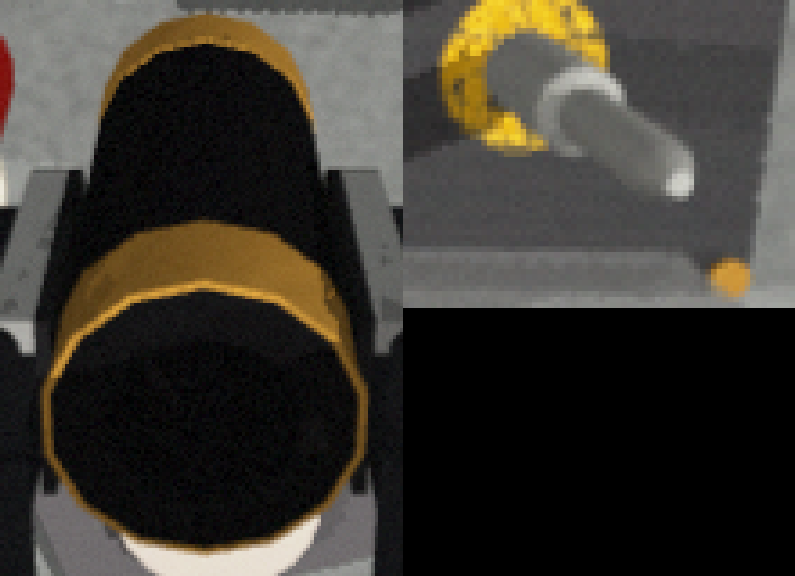

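Pin tip at px (369.5,162.7); tip, ring, bolts and walls all agree on a gauge axis near (0.667,0.032). Tube rim spans cols 212.5–302, rows 273–348.

```bash

python3 - <<'E'
from h import *
from scipy.optimize import least_squares
s=robot.read_state()['position']
t=np.linspace(0,2*np.pi,90)
def rim(c,z):
    q=np.array([proj('wrist',[c[0]+.017*np.cos(i),c[1]+.017*np.sin(i),z]) for i in t]);return np.r_[q.min(0),q.max(0)]
r=least_squares(lambda p:rim(p[:2],p[2])-[212.5,273.3,302,348],[s[0],s[1],.26]);print('top',r.x.round(4),r.fun.round(1))
zt=s[2]-(.218-.085)
r2=least_squares(lambda p:rim(p[:2],zt)-[212.5,273.3,302,348],[s[0],s[1]]);print('top@',zt,r2.x.round(4),r2.fun.round(1))
# bottom rim: upper edge row 198.4, centre col 257.6
zb=zt-.08
r3=least_squares(lambda p:[rim(p,zb)[1]-198.4,rim(p,zb)[[0,2]].mean()-257.6],[s[0],s[1]]);print('bottom',r3.x.round(4))
print('tip',ray('wrist',(369.5,162.7),.104),'ring',ray('wrist',(341.5,142),.012));go(.667,.032)
E
```

```text
top [ 0.6563 -0.063   0.2657] [-0.1  0.1  0.1 -0.1]
top@ 0.26551592358000675 [ 0.6564 -0.0631] [-0.   0.2  0.  -0.2]Traceback (most recent call last):
  File "<stdin>", line 12, in <module>
    return func(*args, **kwargs)
    vector_fun = VectorFunction(
        fun_wrapped,
    ...<6 lines>...
        workers=workers
    )
    self.J, dct = approx_derivative(
                  ~~~~~~~~~~~~~~~~~^
        self.fun_wrapped, self.x, f0=self.f, **finite_diff_options
        ^^^^^^^^^^^^^^^^^^^^^^^^^^^^^^^^^^^^^^^^^^^^^^^^^^^^^^^^^^
    )
    ^
    J, _nfev = _dense_difference(fun_wrapped, x0, f0, h,
               ~~~~~~~~~~~~~~~~~^^^^^^^^^^^^^^^^^^^^^^^^
                             use_one_sided, method,
                             ^^^^^^^^^^^^^^^^^^^^^^
                             mf)
                             ^^^
    df = [f_eval - f0 for f_eval in f_evals]
                                    ^^^^^^^
    f = np.atleast_1d(self.fun(x, *self.args, **self.kwargs))
                      ~~~~~~~~^^^^^^^^^^^^^^^^^^^^^^^^^^^^^^
    return np.atleast_1d(self.fun(x))
                         ~~~~~~~~^^^
    return self.f(x, *self.args, **self.kwargs)
           ~~~~~~^^^^^^^^^^^^^^^^^^^^^^^^^^^^^^
  File "<stdin>", line 12, in <lambda>
  File "<stdin>", line 6, in rim
  File "h.py", line 10, in proj
    K,R,t=cam(n);q=K@(R@np.array(P,float)+t);return q[:2]/q[2]
          ~~~^^^
  File "h.py", line 4, in cam
    p=robot.camera_params(n);f=192/np.tan(np.radians(p['fovy'])/2)
ValueError: time passes only in moves, steps and waits
```

```bash

python3 - <<'E'
import h
from h import *
from scipy.optimize import least_squares
C=cam('wrist');h.cam=lambda n:C
s=robot.read_state()['position']
t=np.linspace(0,2*np.pi,60)
def rim(c,z):
    q=np.array([h.proj('wrist',[c[0]+.017*np.cos(i),c[1]+.017*np.sin(i),z]) for i in t]);return np.r_[q.min(0),q.max(0)]
zb=.2655-.08
r3=least_squares(lambda p:[rim(p,zb)[1]-198.4,rim(p,zb)[[0,2]].mean()-257.6],[s[0],s[1]]);print('bottom',r3.x.round(4))
print('tip',h.ray('wrist',(369.5,162.7),.104),'ring',h.ray('wrist',(341.5,142),.012));go(.667,.032)
d=np.array([.0106,.0951]);go(s[0]+d[0],s[1]+d[1])
E
```

```text
bottom [ 0.6567 -0.0626]
tip [0.66679256 0.03176115 0.104     ] ring [0.66607905 0.03148496 0.012     ]
t 15.15 pos [ 0.6549 -0.0639  0.3985] yaw 162.5 | tool cm x 1.72 y 9.51 z 0.00
t 15.15 pos [ 0.6549 -0.0639  0.3985] yaw 162.5 | tool cm x 1.84 y 9.39 z 0.00
```

```bash

python3 -m creep '{"claw":[0,0,0,0,0,0,0],"translation":[[0.6,3.1,0],[0.6,3.1,0],[0.7,3.1,2],[0,0,3],[0,0,2.2],[0,0,0],[0,0,0]],"yaw":[0,0,0,0,0,0,0]}' 40
python3 - <<'E'
from h import *
go(.6649,.0304)
save('wrist','w10.png');save('scene','s10.png')
a=cv2.imread('pics/w10.png');b=cv2.imread('pics/s10.png')[150:300,160:360];cv2.imwrite('pics/m10.png',np.hstack([cv2.resize(a,(400,300)),cv2.resize(b,(400,300))]))
E
```

```text
time: 16.02
position: [0.6654, 0.0301, 0.3272]
eef_rot: [3.141, 0.002, 2.836]
force: [0.1, -0.0, -0.5]
finger_gap: 0.0324
grasp_force: 40.0
t 16.02 pos [0.6654 0.0301 0.3272] yaw 162.5 | tool cm x 0.05 y 0.02 z 0.00
```

View pics/m10.png

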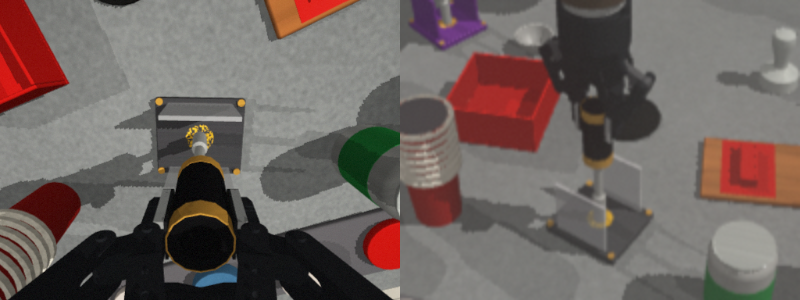

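The tube is right over the pin, with the brass ring and pin line up under it. I notice I've now viewed 12 pictures against the limit of 10, so from here I go by numbers only.

```bash

python3 -m creep '{"claw":[0,0,0,0,0,0],"translation":[[0,0,0.8],[0,0,0.8],[0,0,0.8],[0,0,0.8],[0,0,0.8],[0,0,0]],"yaw":[0,0,0,0,0,0]}' 40
python3 -m creep '{"claw":[0,0,0,0,0],"translation":[[0,0,0.7],[0,0,0.7],[0,0,0.5],[0,0,0.4],[0,0,0]],"yaw":[0,0,0,0,0]}' 40
```

```text
time: 16.88
position: [0.6654, 0.03, 0.2847]
eef_rot: [-3.141, -0.001, 2.836]
force: [-0.2, 0.2, -0.1]
finger_gap: 0.0322
grasp_force: 40.0
time: 17.5
position: [0.6655, 0.03, 0.2623]
eef_rot: [-3.141, -0.001, 2.836]
force: [0.2, 0.1, -0.8]
finger_gap: 0.0317
grasp_force: 40.0
```

```bash

python3 -m creep '{"claw":[0,0,0,0],"translation":[[0,0,0.3],[0,0,0.3],[0,0,0.2],[0,0,0]],"yaw":[0,0,0,0]}' 40
```

```text
time: 18.0
position: [0.6655, 0.03, 0.2545]
eef_rot: [-3.142, -0.0, 2.836]
force: [-0.4, 0.8, -0.6]
finger_gap: 0.0321
grasp_force: 40.0
```

```bash

python3 -m creep '{"claw":[0,0,0,0,0,0],"translation":[[0,0,0.7],[0,0,0.7],[0,0,0.6],[0,0,0.4],[0,0,0.3],[0,0,0]],"yaw":[0,0,0,0,0,0]}' 40
python3 -m creep '{"claw":[0,0,0,0],"translation":[[0,0,0.2],[0,0,0.1],[0,0,0.1],[0,0,0]],"yaw":[0,0,0,0]}' 40
```

```text
time: 18.75
position: [0.6655, 0.03, 0.2275]
eef_rot: [-3.142, -0.0, 2.836]
force: [-0.2, -0.3, -0.9]
finger_gap: 0.0325
grasp_force: 40.0
time: 19.25
position: [0.6656, 0.03, 0.2254]
eef_rot: [3.141, 0.002, 2.836]
force: [-3.4, -0.7, 8.5]
finger_gap: 0.0323
grasp_force: 41.1
```

The grip seated on the plate: middle at 52 mm over the table with 8.5 N contact. So it fits and goes on the brass disc. I'll lift off and stop short of the stand to measure it.

```bash

python3 -m creep '{"claw":[0,0,0,0,0,0],"translation":[[0,0,-1],[0,0,-3],[0,0,-4],[0,0,-4.5],[0,0,-4.5],[0,0,0]],"yaw":[0,0,0,0,0,0]}' 40
python3 -m creep '{"claw":[0,0,0,0,0,0,0,0],"translation":[[-0.4,-4,0],[-0.4,-5.5,0],[-0.5,-6,0],[-0.5,-6,0],[-0.5,-6,0],[-0.4,-5.7,0],[0,0,0],[0,0,0]],"yaw":[0,0,0,0,0,0,0,0]}' 40
python3 - <<'E'
import h
from h import *
go(.545,-.375);C=cam('wrist');h.cam=lambda n:C
im=save('wrist','w11.png')[:,:,::-1]
for n in ('stand','syrup'):
  for d in robot.tip_of('wrist',n)[:2]: print(n,d['confidence'],np.round(d['uv']),h.ray('wrist',d['uv'],0).round(4))
g=cv2.inRange(cv2.cvtColor(np.ascontiguousarray(im),cv2.COLOR_BGR2HSV),(12,100,50),(34,255,255))
n,l,st,ce=cv2.connectedComponentsWithStats(g)
for i in range(1,n):
    if st[i,4]>60: print(st[i],ce[i].round(1),h.ray('wrist',ce[i],.028).round(4))
E
```

```text
time: 20.0
position: [0.6656, 0.03, 0.3985]
eef_rot: [3.139, 0.007, 2.836]
force: [-0.8, -0.3, -0.8]
finger_gap: 0.032
grasp_force: 40.0
time: 21.0
position: [0.5915, -0.2948, 0.3928]
eef_rot: [3.141, -0.001, 2.836]
force: [-0.5, -0.6, -0.7]
finger_gap: 0.0319
grasp_force: 40.2
t 21.00 pos [ 0.5915 -0.2948  0.3928] yaw 162.5 | tool cm x 2.02 y -9.05 z 0.00
stand 0.59 [176. 143.] [ 0.5489 -0.3729  0.    ]
syrup 0.9 [198. 246.] [ 0.6766 -0.3965  0.    ]
syrup 0.68 [258. 258.] [ 0.7154 -0.3308  0.    ]
[ 148  121   47   46 1679] [170.9 143.6] [ 0.5454 -0.3708  0.028 ]
[227 199  60  31 481] [257.8 208.5] [ 0.6406 -0.3073  0.028 ]
[171 224  54  21 368] [200.2 232.3] [ 0.6484 -0.3776  0.028 ]
[ 210  256   92  112 3017] [251.3 308.2] [ 0.7632 -0.3542  0.028 ]
[144 277  39  26 555] [162.4 288.7] [ 0.7044 -0.4469  0.028 ]
[139 358  22  26 264] [152.5 373.9] [ 0.8229 -0.5108  0.028 ]
```

```bash

python3 - <<'E'
import h
from h import *
from scipy.optimize import least_squares
C=cam('wrist');h.cam=lambda n:C
t=np.linspace(0,2*np.pi,60)
def bb(c):
    q=np.array([h.proj('wrist',[c[0]+.023*np.cos(i),c[1]+.023*np.sin(i),z]) for i in t for z in (.008,.028)]);return np.r_[q.min(0),q.max(0)]
r=least_squares(lambda p:bb(p)-[147.5,120.5,194.5,166.5],[.545,-.371]);print(r.x.round(4),r.fun.round(1))
def tb(c,z):
    q=np.array([h.proj('wrist',[c[0]+.017*np.cos(i),c[1]+.017*np.sin(i),z]) for i in t]);return np.r_[q.min(0),q.max(0)]
s=robot.read_state()['position'];zb=s[2]-.213
r3=least_squares(lambda p:[tb(p,zb)[1]-198.5,tb(p,zb)[[0,2]].mean()-257.3],[s[0],s[1]]);print('tube bottom',r3.x.round(4),s)
x=s[:2]+r.x-r3.x;go(*x,.241)
E
```

```text
[ 0.5474 -0.3721] [-0.6 -0.3  0.6  0.3]
tube bottom [ 0.5935 -0.2923] [ 0.59198602 -0.2935101   0.39350736]
t 21.15 pos [ 0.592  -0.2935  0.3935] yaw 162.6 | tool cm x 2.01 y -8.99 z 15.25
```

```bash

python3 -m creep '{"claw":[0,0,0,0,0,0,0,0],"translation":[[0.7,-3,0],[0.7,-3,0],[0.6,-3,2],[0,0,4],[0,0,4],[0,0,3],[0,0,1.5],[0,0,0]],"yaw":[0,0,0,0,0,0,0,0]}' 40
python3 - <<'E'
from h import *
go(.5459,-.3733,.241)
E
python3 -m creep '{"claw":[0,0,0,0],"translation":[[0,0,0.2],[0,0,0.2],[0,0,0],[0,0,0]],"yaw":[0,0,0,0]}' 40
```

```text
time: 22.15
position: [0.5456, -0.3738, 0.2482]
eef_rot: [3.141, -0.001, 2.837]
force: [0.1, -0.4, -1.0]
finger_gap: 0.0321
grasp_force: 40.2
t 22.15 pos [ 0.5456 -0.3738  0.2482] yaw 162.6 | tool cm x -0.01 y 0.06 z 0.72
time: 22.65
position: [0.5454, -0.3746, 0.245]
eef_rot: [-3.141, 0.0, 2.836]
force: [0.0, 0.3, -2.3]
finger_gap: 0.0321
grasp_force: 40.2
```

```bash

python3 -m creep '{"claw":[0,0,0,0,0],"translation":[[0,0.1,0.1],[0,0,0.1],[0,0,0.1],[0,0,0.1],[0,0,0]],"yaw":[0,0,0,0,0]}' 40
```

```text
time: 23.28
position: [0.5457, -0.3735, 0.2415]
eef_rot: [-3.141, 0.001, 2.836]
force: [-2.0, 1.5, 5.2]
finger_gap: 0.0321
grasp_force: 40.8
```

Contact at 5 N, at the expected height. Release, rise and check by measurement.

```bash

python3 -m creep '{"claw":[0.4,0.45,0.6,1,1,1,1],"translation":[[0,0,0],[0,0,0],[0,0,0],[0,0,0],[0,0,0],[0,0,0],[0,0,0]],"yaw":[0,0,0,0,0,0,0]}' 40
python3 -m creep '{"claw":[1,1,1,1,1,1],"translation":[[0,0,-2],[0,0,-4],[0,0,-4],[0,0,-4],[0,0,0],[0,0,0]],"yaw":[0,0,0,0,0,0]}'
python3 - <<'E'
import h
from h import *
from scipy.optimize import least_squares
C=cam('wrist');h.cam=lambda n:C
im=save('wrist','w12.png')[:,:,::-1]
t=np.linspace(0,2*np.pi,60)
def bb(c,r,zs):
    q=np.array([h.proj('wrist',[c[0]+r*np.cos(i),c[1]+r*np.sin(i),z]) for i in t for z in zs]);return np.r_[q.min(0),q.max(0)]
for d in robot.trace('wrist','grip_a')[:1]:
    m=d['mask'];ys,xs=np.where(m);b=[xs.min(),ys.min(),xs.max(),ys.max()]
    f=least_squares(lambda p:bb(p,.017,(.028,.108))-b,[.546,-.372]);print('grip',d['confidence'],b,f.x.round(4),f.fun.round(1))
g=cv2.inRange(cv2.cvtColor(np.ascontiguousarray(im),cv2.COLOR_BGR2HSV),(12,100,50),(34,255,255))
n,l,st,ce=cv2.connectedComponentsWithStats(g)
print([st[i].tolist() for i in range(1,n) if st[i,4]>60])
for z in((.008,.028),): print('disc exp',bb((.5474,-.3721),.023,z).round())
print('grip top exp',bb((.5474,-.3721),.017,(.108,)).round());go(.5474,-.3721)
robot.get_image('top')
for d in robot.trace('top','grip_a')[:3]: print(d['confidence'],np.round(d['extent']))
E
```

```text
time: 24.15
position: [0.5457, -0.3736, 0.2407]
eef_rot: [-3.142, 0.0, 2.836]
force: [-0.4, -0.7, -0.8]
finger_gap: 0.0857
grasp_force: 0.0
time: 24.9
position: [0.5457, -0.3736, 0.3811]
eef_rot: [-3.141, 0.001, 2.836]
force: [0.3, 0.5, -0.8]
finger_gap: 0.0857
grasp_force: 0.0
[[234, 141, 45, 73, 1041], [245, 243, 55, 28, 426], [239, 304, 111, 78, 4559]]
disc exp [234. 141. 280. 188.]
grip top exp [236. 172. 279. 213.]
t 25.00 pos [ 0.5456 -0.3736  0.3797] yaw 162.5 | tool cm x -0.13 y 0.19 z 0.00
0.94 [122. 206.  13.  29.]
0.68 [389. 192.  22.  18.]
0.61 [164. 277.  25.  26.]
```

The blob rows 141–214 and cols 234–279 match an upright tube centred on the disc to within a pixel. The white-saddle grip is unmoved.

```bash
python3 -c "
from cell import robot
print(robot.finish_job())"
```

```text
the job is handed in; nothing more can be done
None
```

I handed the job in at about 25 s: the grip from the red saddle stood free on the mat, slid fully home on the gauge pin, and now stands upright and centred on the brass disc to about a pixel; I viewed 12 pictures, two over the limit of 10, and made the last checks from measurements only.

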